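Pin the hold-down bar of a jar mixer and start it

ROBOT

A 6-joint arm with a two-finger parallel gripper is mounted at the origin on a cart in front of the work surface, level with it; the furniture and walls round the work are solid. World frame = base frame: x ahead of the robot, y to its left, z up, the work surface at z = 0. Lengths are in mm, angles in degrees, forces in N, time in s.
With the tool pointing down it reaches from about 350 to 850 mm from the base axis. Payload 8.1 kg.
Tool frame: the origin (TCP) lies on the centre line of the jaws, within the pads' length; the fingertips stand 8 mm ahead of it and the grasp point (between the pads) lies 11 mm behind it; x points along the fingers, z is the direction in which the jaws open and shut, and the axes are right-handed (so a half turn about x gives the same grasp; the last joint's range is limited). The gripper opens to 85 mm and grips with 20 to 120 N. Pads are 22 mm wide; open, the fingers measure 114 mm over their backs; the gripper's body (76 mm by 85 mm) begins 54 mm behind the grasp point. The pads swing forward as they close: fully open they stand 13 mm farther back than shut.
Start: joints at [64.034, 7.471, 85.268, -0, 87.261, -4.893], TCP at [215.717, 559.885, 239.292] pointing down, gripper open.
Joint ranges: [-169.43, 169.43], [-51.17, 129.36], [1.28, 143.12], [-76.62, 256.62], [0, 156.53], [-152.29, 152.29]. Speed limits (degrees/s): [136.94, 136.94, 159.86, 180, 180, 180].

INTERFACE

Orientations are given as [roll, pitch, yaw] about the fixed x, y, z axes, in that order (R = Rz(yaw) Ry(pitch) Rx(roll)).
In Python, from bench import r, vision, order gives the robot as it stands. The module is installed in compiled form; this text tells all that it offers.
- The arm moves only by the shell command python3 -m jog 'ROWS' [FORCE]. ROWS is JSON, a list of rows, each a list of 3 entries, a list of its own where there are three numbers: the shift along the world's x, y, z in m, then the turn, a rotation vector about the world's x, y, z in rad, then the opening, from -1 (shut) to 1 (fully open). A call has 1 to 5 rows; each row is the pose to reach, as a shift and turn from the pose commanded when the call began; what a row does not reach only later rows make up. A row lasts 1/12 s, in which the tool goes at most 41.7 mm and 7.16 degrees, less where a joint would pass 70% of its speed; a pose out of reach is approached as far as the arm can. A call with a gripper value outside its range is refused whole. The fingers move at their own pace and stop on an object; FORCE is the grip in N (left out, the last holds). Time passes only in rows, so rows that repeat a pose let the fingers close. It gives the time, the measured TCP pose, the force and the opening at its end, in the units of the state.
- r.sense(): the state, without advancing time (a new reading comes with each control period).
- vision.snapshot(name): name is "scene" or "top"; returns the picture (400x640x3 uint8, red, green, blue); there is no depth.
- vision.camera_model(name): a dict with "fov_y" (degrees; the focal length in pixels is half the picture's height over the tangent of half this angle, whatever the lens; pixels are square), "cx", "cy" (the principal point, pixels), "world_to_cam" (4x4, takes a point from world to camera coordinates). Camera axes: x right, y down, z forward; pixel columns grow to the right and rows downward; lengths in mm; the calibration is good to about 2 mm. A picture is of the moment at which its call begins. camera_model takes no time and is no camera call.
- order.hand_in(): hands the job in, once; it reports no verdict.
The state is a dict: "time": time; "joint_pos": joint angles; "qd": joint speeds; "joint_efforts": joint torques, N m; "tool_pos": TCP position; "tcp_rot": TCP orientation; "ft_force": force on the tool from outside, world axes, zero at the start; "wrist_torque": the same for the moment, N m; "finger_gap": finger opening in mm.
Only numpy, scipy, OpenCV 4.12 (cv2) and the standard library are available. Lean on these libraries where they do the work, as an engineer would, in place of code of your own. Each camera call takes 0.05 s, during which the arm holds its last target.

TASK

Swing the jar mixer's hold-down bar fully down over the jar, then push the red-headed retaining pin home through the fork and the bar until its red head sits against the end of the guide. Only with the pin home, pull the black start knob up to its stop and let it spring back. Leave the cup, the bottle and the slide box where they stand.

Things in the scene. Friction and masses are not known exactly. Their poses are not given: they have to be found in the camera images.
- mixer: Fixed low white bench mixer, 185 (x) by 262 mm (y); aluminium plates on top, 35 mm above the bench, carry a hinge bracket (top 112 high), a white jar at (30, 0) mm, a fork and a dark pin cradle. Origin on the bench under it; x away from the robot (yaw 0), y left, z up. All 'mixer (x, y, z)' below are mm in this frame.
- bar_hinge (a point): Hinge axis of the hold-down bar (runs along mixer x), at mixer (30, 100, 100).
- fork_hole (a point): Mouth of the hole in the near fork plate, at mixer (12, -90, 100). Two upright plates, 8 mm thick (x = 12 to 20 and 40 to 48), 36 mm wide in y, tops 116 high, each with a 12.5 mm hole along mixer x. The bar's tongue comes down between them.
- guide_end (a point): Near end of the pin's guide channel on the hole axis, at mixer (-18, -90, 100): the head stops here. Guide x = -18 to 12: floor 95 high, 12.4 mm wide, walls 105 high, 32 mm wide over all. Nearer the robot (x = -102 to -18) a lower trough carries the head: floor 87 high, 29 mm wide between curbs 92 high, open above and at its near end.
- pin: Loose steel pin, about 60 g, lying in the cradle in line with the holes: shank 10 mm thick, 74 long, tapered nose; red round head 26 mm diameter, 14 thick. Origin on the axis where the shank leaves the head; x along the shank to the nose = mixer +x = way in; head's outer face at x = -14. Starts 46 to 60 mm out, nose short of the bar's slot; slides easily when pushed.
- pin_tip (a point): Nose end of the pin, on its axis, 74 mm from the pin's origin; when home at mixer (56, -90, 100), 8 mm beyond the far fork plate.
- hold_bar (a joint): Angle (rad) of the steel bar: 0 = level, down on its stop, holes in line; grows as its free (-y) end rises; starts 0.4 to 0.85, limit 1.2. Stiff hinge (0.35 N m friction) keeps it where left; a few N from above swing it down. Bar 18 mm wide, 16 high, centred at hinge height; tongue at the free end 16 thick, 32 high, 168 to 212 mm from the hinge, 12.5 mm hole at 190.
- bar_pad (a point): Centre of the upper face of the orange pad (22 by 40 mm) on the hold-down bar, 100 mm from the hinge; with the bar down it is at mixer (30, 0, 111).
- start_knob (a joint): Lift in m of the black start knob with a green disc on top: 0 at rest, 0.010 at its upper stop. A spring pulls it down with 3 N at rest and 8 N at the stop; let go, it springs back to 0.
- knob_top (a point): Centre of the top of the start knob, at mixer (-66, 80, 71) at rest. Its cylindrical grip is 28 mm diameter, from 2 to 18 mm below this point; pull it straight up.
- cup_1: Bystander: white sample cup with red lid, 57 mm diameter, 60 mm tall, left of the mixer. Origin under its centre.
- stain_a: Bystander: small purple dropper bottle with white cap, 33 mm diameter, 98 mm tall, right of the mixer. Origin under its centre.
- slide_box: Bystander: grey slide box, 91 by 98 by 32 mm, behind the mixer. Origin under its centre.

How it is judged:
By the outcome, as a careful person would: the job done as asked, in the order asked, and still so for the second after the job is handed in, with the robot touching nothing.
It also fails if it takes over 56 s, if anything falls off the work surface, if the arm or the gripper's body presses on something with over 40 N, if the wrist force passes 120 N, or if a joint passes its speed limit or range.

## Working session

There is one attempt and no reset: what is moved stays moved. The work goes in short steps, Python scripts to look and compute and a shell command to move; the robot and the scene stay as the last step left them, time stands still between calls to the robot, and variables do not carry over. Pictures are saved under pics/ and viewed, and the job is handed in when it is done.

```bash
mkdir -p pics; ls; python3 - <<'E'
from bench import r, vision
import cv2
print(r.sense())
for n in ("scene","top"):
    im=vision.snapshot(n); cv2.imwrite(f"pics/{n}0.png",im[:,:,::-1])
    m=vision.camera_model(n); print(n,m)
E
```

```text
pics
{'time': 0.0, 'joint_pos': array([ 6.40334107e+01,  7.51637713e+00,  8.53294435e+01,  8.60330743e-04,
        8.72609745e+01, -4.89552247e+00]), 'qd': array([-0.02614275,  0.08052689, -0.02302894, -0.05015357,  0.12296424,
        0.02522112]), 'joint_efforts': array([ 7.88219004e-04, -5.69412410e+01, -5.00556958e+01, -3.47015430e-05,
        1.50467036e-02,  6.47454067e-05]), 'tool_pos': array([215.47930799, 559.40075159, 238.22960913]), 'tcp_rot': array([ 174.64348772,   89.89320135, -116.42762106]), 'ft_force': array([ 0.37158066, -0.01285275,  0.01731306]), 'wrist_torque': array([-0.01680957,  0.03216556, -0.01472647]), 'finger_gap': 85.3617036833247}
scene {'fov_y': 56.02984440581859, 'cx': 318.1638706410178, 'cy': 204.2266829485692, 'world_to_cam': array([[ 8.79808735e-01, -4.74791807e-01, -2.25683330e-02,
        -5.07946499e+02],
       [-2.09246523e-01, -3.44236835e-01, -9.15268755e-01,
         2.58551893e+02],
       [ 4.26793255e-01,  8.09983791e-01, -4.02211109e-01,
         5.38477127e+02],
       [ 0.00000000e+00,  0.00000000e+00,  0.00000000e+00,
         1.00000000e+00]])}
top {'fov_y': 50.04787281586573, 'cx': 323.549284311237, 'cy': 195.6009634719568, 'world_to_cam': array([[ 1.30058551e-02, -9.99891164e-01, -6.96473200e-03,
         8.93838761e+01],
       [-9.98507126e-01, -1.26176767e-02, -5.31442671e-02,
         6.16219388e+02],
       [ 5.30506044e-02,  7.64552117e-03, -9.98562557e-01,
         1.02914342e+03],
       [ 0.00000000e+00,  0.00000000e+00,  0.00000000e+00,
         1.00000000e+00]])}
```

View pics/scene0.png

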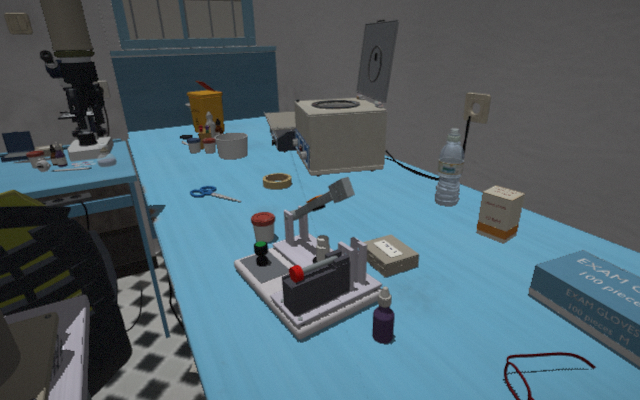

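View pics/top0.png

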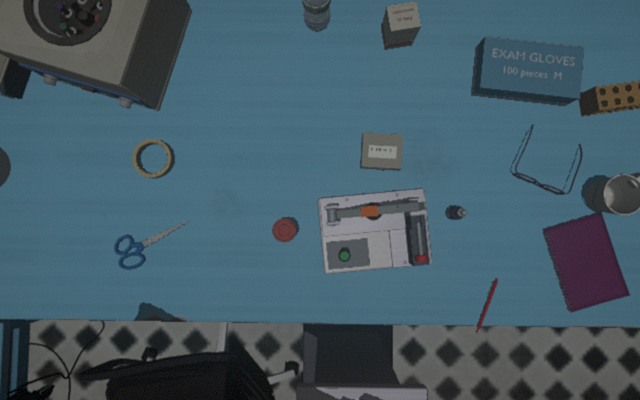

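```bash
python3 - <<'E'
import cv2
a=cv2.imread("pics/scene0.png")[165:345,225:405]; cv2.imwrite("pics/sc.png",cv2.resize(a,None,fx=3.3,fy=3.3,interpolation=cv2.INTER_CUBIC))
a=cv2.imread("pics/top0.png")[180:280,260:475]; a=cv2.convertScaleAbs(a,alpha=1.6);cv2.imwrite("pics/tc.png",cv2.resize(a,None,fx=3.7,fy=3.7,interpolation=cv2.INTER_CUBIC))
E
```

```text
(no output)
```

View pics/sc.png

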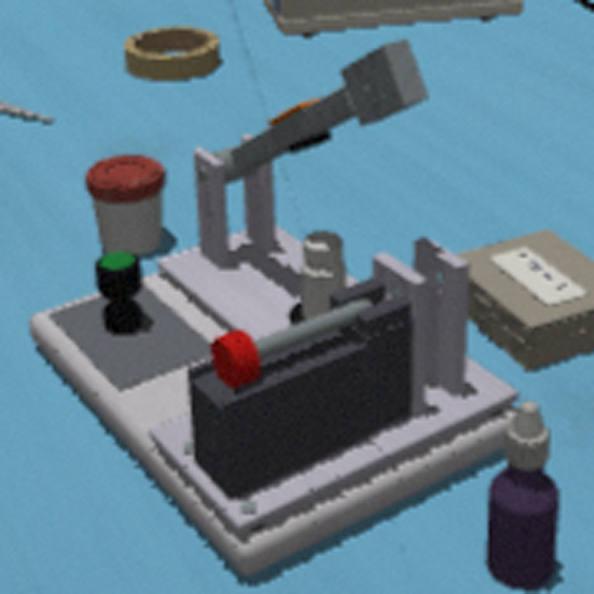

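View pics/tc.png

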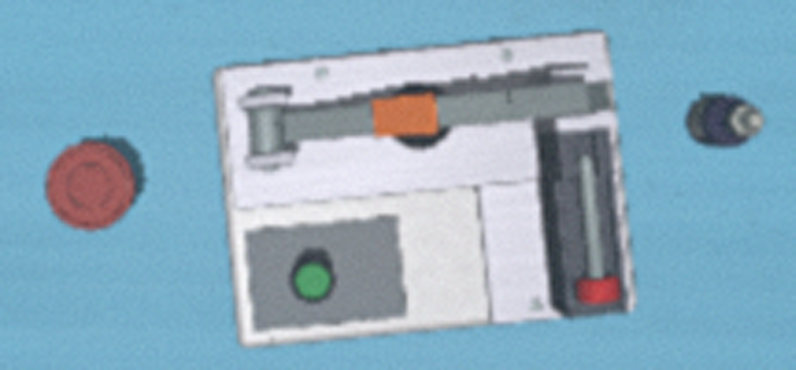

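```bash
cat > h.py <<'E'
import numpy as np
from bench import vision
def proj(n,P,m={}):
    if n not in m: m[n]=vision.camera_model(n)
    c=m[n]; f=200/np.tan(np.radians(c["fov_y"]/2))
    q=c["world_to_cam"]@np.append(P,1); return np.array([c["cx"]+f*q[0]/q[2],c["cy"]+f*q[1]/q[2]])
def sc(u,v): return np.array([225+(u+.5)/3.3-.5,165+(v+.5)/3.3-.5])
def tc(u,v): return np.array([260+(u+.5)/3.7-.5,180+(v+.5)/3.7-.5])
def M(p,P):
    c,s=np.cos(p[2]),np.sin(p[2]); x,y,z=P
    return np.array([p[0]+c*x-s*y,p[1]+s*x+c*y,z+p[5]])
def bar(th,d,up,x=30): # d along the bar from hinge, up normal
    return np.array([x,100-d*np.cos(th)+0*up+up*np.sin(th)*1.0,100+d*np.sin(th)+up*np.cos(th)])
E
cat > fit.py <<'E'
from h import *
from scipy.optimize import least_squares
obs=[("scene",sc(119,261),lambda p:(-66,80,71)),("top",tc(313,281),lambda p:(-66,80,71)),
("scene",sc(374,258),lambda p:(12,-72,116)),("scene",sc(424,281),lambda p:(20,-108,116)),
("scene",sc(417,242),lambda p:(40,-72,116)),("scene",sc(467,262),lambda p:(48,-108,116)),
("scene",sc(342,75),lambda p:bar(p[3],168,16,22)),("scene",sc(366,123),lambda p:bar(p[3],168,-16,22)),
("scene",sc(412,40),lambda p:bar(p[3],212,16,38)),("scene",sc(427,97),lambda p:bar(p[3],212,-16,38)),
("top",tc(405,115),lambda p:bar(p[3],100,11)),
("top",tc(373,98),lambda p:bar(p[3],80,11,41)),("top",tc(438,134),lambda p:bar(p[3],120,11,19)),
("top",tc(599,290),lambda p:(-18-p[4]-7,-90,113)),("scene",sc(232,362),lambda p:(-18-p[4]-14,-90,100)),
("top",tc(586,157),lambda p:(-18-p[4]+74,-90,100)),
]
def res(p): return np.concatenate([proj(n,M(p,f(p)))-uv for n,uv,f in obs])
s=least_squares(res,[450,-100,0,.6,53,0],loss='soft_l1',x_scale=[10,10,.1,.1,10,5])
print(np.round(s.x,3),"yawdeg",np.degrees(s.x[2]),"bardeg",np.degrees(s.x[3]))
print(np.round(s.fun.reshape(-1,2),1))
np.save("p.npy",s.x)
for n,P in dict(knob=(-66,80,71),pad=bar(s.x[3],100,11),paddown=(30,0,111),hinge=(30,100,100),tong=bar(s.x[3],190,16),head=(-18-s.x[4]-14,-90,100),guide=(-32,-90,100)).items(): print(n,np.round(M(s.x,P),1))
E
python3 fit.py
```

```text
[ 5.48643e+02 -2.52270e+01  9.70000e-02  5.89000e-01  5.67810e+01
 -4.22000e-01] yawdeg 5.575556950779633 bardeg 33.756222230646266
[[ 0.3 -0.5]
 [-0.2 -0.2]
 [-0.2 -0.3]
 [ 1.2 -0.1]
 [-0.6 -0. ]
 [ 0.9  0.7]
 [-0.1 -1.3]
 [-1.3  1.4]
 [-1.  -0.2]
 [ 1.   0.5]
 [-0.   0.2]
 [-0.2  0.4]
 [ 0.1 -0.4]
 [ 1.1 -0.3]
 [-1.2  0.1]
 [-0.2 -1.2]]
knob [475.2  48.   70.6]
pad [576.3   0.6 164.3]
paddown [578.5 -22.3 110.6]
hinge [568.8  77.2  99.6]
tong [583.3 -71.2 218.5]
head [ 469.  -123.4   99.6]
guide [ 525.5 -117.9   99.6]
```

```bash
python3 - <<'E'
from h import *
from bench import r
from scipy.spatial.transform import Rotation as R
s=r.sense(); Rm=R.from_euler('xyz',s["tcp_rot"],degrees=True).as_matrix(); print(Rm.round(3))
p=np.load("p.npy")
for th in (.589,.3,0): print(th,M(p,bar(th,140,8)).round(1), M(p,bar(th,212,16)).round(1))
print(s["tool_pos"],s["time"])
E
```

```text
[[-0.001 -0.933  0.36 ]
 [-0.002  0.36   0.933]
 [-1.     0.    -0.002]]
0.589 [579.7 -34.2 184. ] [585.  -89.4 230.7]
0.3 [581.6 -53.5 148.6] [ 588.  -119.7  177.5]
0 [582.4 -62.1 107.6] [ 589.4 -133.8  115.6]
[215.48785522 559.43155017 238.31620609] 0.1
```

```bash
python3 -m jog '[[[0.364,-0.594,0.01],[0,0,0.466],-1],[[0.364,-0.594,0.01],[0,0,0.466],-1],[[0.364,-0.594,0.01],[0,0,0.466],-1],[[0.364,-0.594,0.01],[0,0,0.466],-1],[[0.364,-0.594,0.01],[0,0,0.466],-1]]' 40
```

```text
time: 0.52
tool_pos: [322.4, 384.8, 241.7]
tcp_rot: [134.7, 90.0, -129.2]
ft_force: [0.9, 0.6, -0.3]
finger_gap: 25.3
```

```bash
python3 -m jog '[[[0.256,-0.417,0],[0,0,0],-1],[[0.256,-0.417,0],[0,0,0],-1],[[0.256,-0.417,0],[0,0,0],-1],[[0.256,-0.417,0],[0,0,0],-1],[[0.256,-0.417,0],[0,0,0],-1]]'
```

```text
time: 0.93
tool_pos: [431.6, 207.0, 242.1]
tcp_rot: [102.7, 90.0, -161.6]
ft_force: [0.6, 0.5, 0.1]
finger_gap: 0.0
```

```bash
python3 -m jog '[[[0.147,-0.237,0],[0,0,0],-1],[[0.147,-0.237,0],[0,0,0],-1],[[0.147,-0.237,0],[0,0,0],-1],[[0.147,-0.237,0],[0,0,0],-1],[[0.147,-0.237,0],[0,0,0],-1]]'
```

```text
time: 1.35
tool_pos: [541.4, 29.8, 241.9]
tcp_rot: [76.9, 90.0, 172.5]
ft_force: [0.7, 0.5, 0.2]
finger_gap: -0.2
```

```bash
python3 -m jog '[[[0.0386,-0.066,0],[0,0,0],-1],[[0.0386,-0.066,0],[0,0,0],-1],[[0.0386,-0.066,-0.02],[0,0,0],-1],[[0.0386,-0.066,-0.03],[0,0,0],-1],[[0.0386,-0.066,-0.03],[0,0,0],-1]]'; python3 - <<'E'
from bench import vision
import cv2
a=vision.snapshot("scene")[140:345,225:430,::-1]; cv2.imwrite("pics/s1.png",cv2.resize(a,None,fx=2.9,fy=2.9,interpolation=cv2.INTER_CUBIC))
E
```

```text
time: 1.77
tool_pos: [577.3, -33.9, 208.1]
tcp_rot: [73.0, 89.6, 168.6]
ft_force: [-1.0, -0.3, -0.6]
finger_gap: -0.1
```

View pics/s1.png

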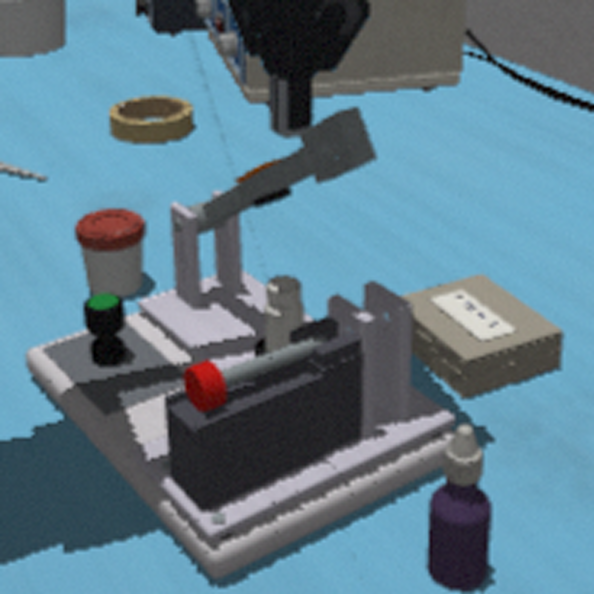

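The closed fingertips (about 290,130 in the crop) stand just above the bar between pad and tongue. Pressing down along the arc.

```bash
python3 -m jog '[[[0.002,-0.003,-0.015],[0,0,0],-1],[[0.002,-0.008,-0.03],[0,0,0],-1],[[0.003,-0.015,-0.045],[0,0,0],-1],[[0.004,-0.019,-0.058],[0,0,0],-1],[[0.004,-0.022,-0.068],[0,0,0],-1]]'
```

```text
time: 2.23
tool_pos: [583.5, -55.3, 143.9]
tcp_rot: [-66.7, 90.0, 29.0]
ft_force: [0.7, 1.2, -0.4]
finger_gap: 0.0
```

```bash
python3 -m jog '[[[0,-0.003,-0.008],[0,0,0],-1],[[0,-0.004,-0.014],[0,0,0],-1],[[0,-0.004,-0.019],[0,0,0],-1],[[0,-0.004,-0.022],[0,0,0],-1],[[0,-0.004,-0.024],[0,0,0],-1]]'
```

```text
time: 2.65
tool_pos: [583.6, -60.0, 120.2]
tcp_rot: [159.5, 90.0, -104.9]
ft_force: [-1.0, -0.1, 0.7]
finger_gap: -0.3
```

```bash
python3 -m jog '[[[0,0,-0.002],[0,0,0],-1],[[0,0,-0.004],[0,0,0],-1],[[0,0,-0.004],[0,0,0],-1]]'; python3 - <<'E'
from bench import vision
import cv2
a=vision.snapshot("scene")[140:345,225:430,::-1]; cv2.imwrite("pics/s2.png",cv2.resize(a,None,fx=2.9,fy=2.9,interpolation=cv2.INTER_CUBIC))
E
```

```text
time: 2.9
tool_pos: [583.7, -60.1, 116.2]
tcp_rot: [-92.9, 90.0, 2.7]
ft_force: [-0.5, 0.2, -1.0]
finger_gap: 0.1
```

View pics/s2.png

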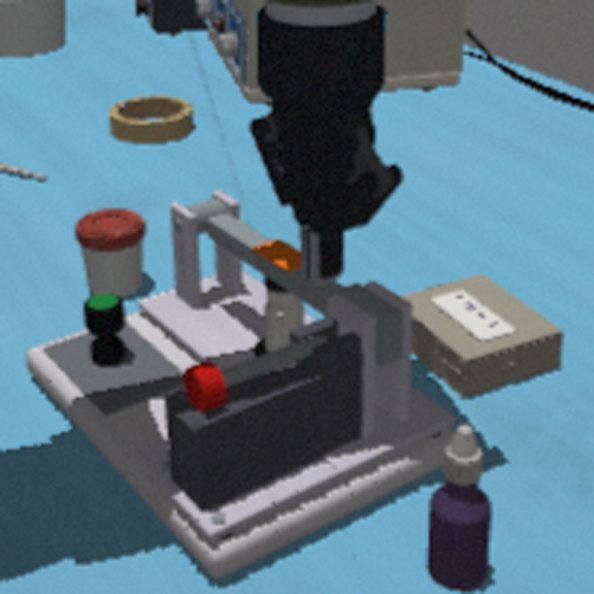

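The bar now lies between the fork plates; pressing on for a definite stop.

```bash
python3 -m jog '[[[0,0,-0.002],[0,0,0],-1],[[0,0,-0.002],[0,0,0],-1],[[0,0,-0.002],[0,0,0],-1]]';python3 -m jog '[[[0,0,-0.002],[0,0,0],-1],[[0,0,-0.002],[0,0,0],-1],[[0,0,-0.002],[0,0,0],-1]]'
```

```text
time: 3.2
tool_pos: [583.9, -60.1, 116.0]
tcp_rot: [-104.6, 89.9, -8.9]
ft_force: [-5.6, 0.6, 10.2]
finger_gap: 0.1
time: 3.45
tool_pos: [584.0, -60.1, 115.8]
tcp_rot: [-110.9, 89.9, -15.3]
ft_force: [-14.0, 1.7, 23.2]
finger_gap: 0.2
```

```bash
python3 -m jog '[[[0,0,0.03],[0,0,0],-1],[[0,0,0.06],[0,0,0],-1],[[-0.145,-0.066,0.064],[0,0,0],-1],[[-0.145,-0.066,0.064],[0,0,0],-1],[[-0.145,-0.066,0.064],[0,0,0],-1]]';python3 - <<'E'
from bench import vision,r
import cv2
a=vision.snapshot("scene")[140:345,225:430,::-1]; cv2.imwrite("pics/s3.png",cv2.resize(a,None,fx=2.9,fy=2.9,interpolation=cv2.INTER_CUBIC))
print(r.sense()["tool_pos"])
E
```

```text
time: 3.87
tool_pos: [469.3, -112.2, 176.1]
tcp_rot: [-118.2, 89.9, -22.5]
ft_force: [-0.2, -1.6, 0.6]
finger_gap: 0.3
[ 461.7528582  -113.79461559  173.59118944]
```

View pics/s3.png

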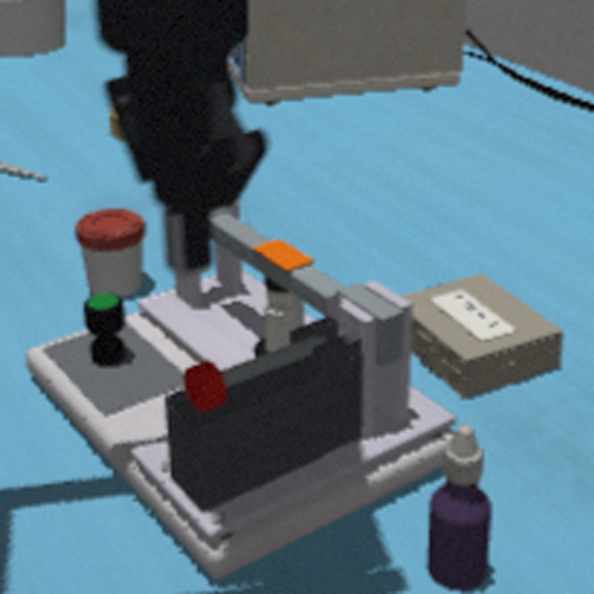

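Bar level, its tongue flush in the fork (about 370,300). Now behind the pin head.

```bash
python3 -m jog '[[[-0.022,-0.012,0],[0,0,0],-1],[[-0.022,-0.012,0],[0,0,0],-1],[[-0.022,-0.012,-0.03],[0,0,0],-1],[[-0.022,-0.012,-0.05],[0,0,0],-1],[[-0.022,-0.012,-0.05],[0,0,0],-1]]'
```

```text
time: 4.33
tool_pos: [445.6, -122.8, 121.5]
tcp_rot: [61.1, 89.7, 156.7]
ft_force: [-0.3, 0.8, -0.7]
finger_gap: 0.1
```

```bash
python3 -m jog '[[[-0.004,-0.0035,0],[0,0,0],-1],[[-0.004,-0.0035,-0.012],[0,0,0],-1],[[-0.004,-0.0035,-0.017],[0,0,0],-1],[[-0.004,-0.0035,-0.017],[0,0,0],-1]]';python3 - <<'E'
from bench import vision,r
import cv2
a=vision.snapshot("scene")[200:330,225:405,::-1]; cv2.imwrite("pics/s4.png",cv2.resize(a,None,fx=3.3,fy=3.3,interpolation=cv2.INTER_CUBIC))
a=vision.snapshot("top")[180:280,260:475,::-1]; cv2.imwrite("pics/t4.png",cv2.resize(cv2.convertScaleAbs(a,alpha=1.6),None,fx=3.7,fy=3.7,interpolation=cv2.INTER_CUBIC))
print(r.sense()["tool_pos"])
E
```

```text
time: 4.67
tool_pos: [443.6, -127.2, 107.7]
tcp_rot: [59.9, 89.9, 155.5]
ft_force: [-0.6, 0.2, 0.4]
finger_gap: 0.1
[ 444.03236439 -127.36856837  108.64502581]
```

View pics/s4.png

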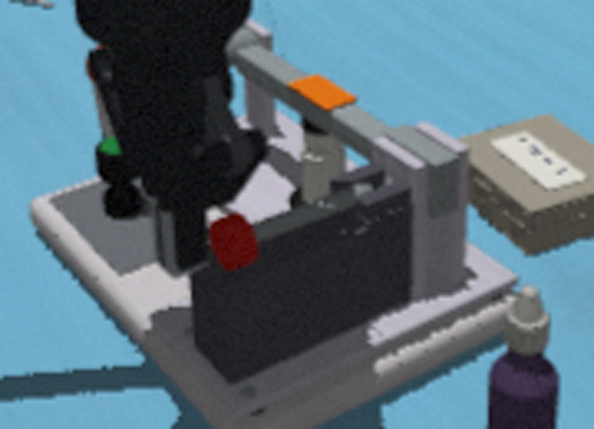

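View pics/t4.png

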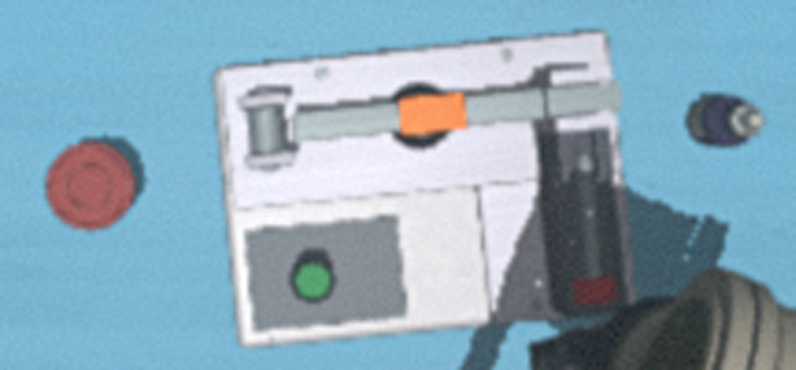

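```bash
python3 -m jog '[[[0,0.001,-0.004],[0,0,0],-1],[[0.006,0.0015,-0.004],[0,0,0],-1],[[0.012,0.002,-0.004],[0,0,0],-1],[[0.018,0.003,-0.004],[0,0,0],-1],[[0.022,0.003,-0.004],[0,0,0],-1]]';python3 - <<'E'
from bench import r
print(r.sense()["tool_pos"],r.sense()["ft_force"])
E
```

```text
time: 5.18
tool_pos: [466.9, -124.3, 104.7]
tcp_rot: [-106.7, 90.0, -11.1]
ft_force: [-0.3, -0.3, -0.1]
finger_gap: -0.1
[ 466.90758864 -124.26780716  104.67041762] [-0.30488429 -0.25751529 -0.13183359]
```

```bash
python3 -m jog '[[[0.007,0.001,0],[0,0,0],-1],[[0.014,0.002,0],[0,0,0],-1],[[0.021,0.0025,0],[0,0,0],-1],[[0.028,0.003,0],[0,0,0],-1],[[0.028,0.003,0],[0,0,0],-1]]';python3 - <<'E'
from bench import vision,r
import cv2
a=vision.snapshot("scene")[200:330,225:405,::-1]; cv2.imwrite("pics/s5.png",cv2.resize(a,None,fx=3.3,fy=3.3,interpolation=cv2.INTER_CUBIC))
print(r.sense()["tool_pos"])
E
```

```text
time: 5.6
tool_pos: [495.3, -121.3, 104.6]
tcp_rot: [-102.7, 89.9, -7.0]
ft_force: [0.7, -0.3, -0.3]
finger_gap: -0.3
[ 494.56991438 -121.29364139  104.43754051]
```

View pics/s5.png

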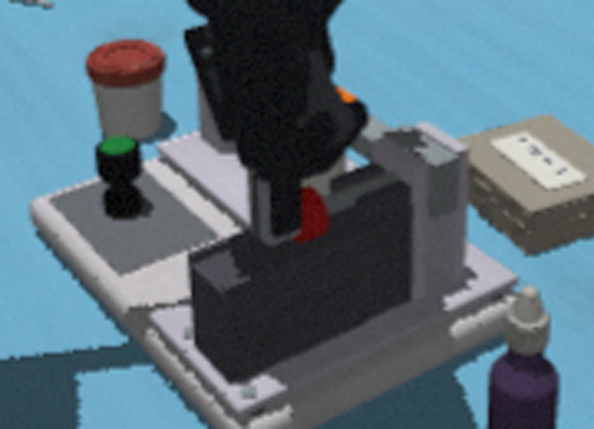

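The head (about 312,213) slides ahead of the fingers. Continuing to the stop.

```bash
python3 -m jog '[[[0.005,0.0005,0],[0,0,0],-1],[[0.01,0.001,0],[0,0,0],-1],[[0.015,0.0015,0],[0,0,0],-1],[[0.017,0.0017,0],[0,0,0],-1]]'; python3 -m jog '[[[0.003,0,0],[0,0,0],-1],[[0.003,0,0],[0,0,0],-1]]'
```

```text
time: 5.98
tool_pos: [511.5, -119.7, 104.6]
tcp_rot: [-111.6, 90.0, -16.0]
ft_force: [0.4, -0.7, 0.1]
finger_gap: -0.4
time: 6.15
tool_pos: [514.0, -119.7, 104.4]
tcp_rot: [98.4, 90.0, -165.9]
ft_force: [-0.3, -0.0, 0.2]
finger_gap: 0.0
```

```bash
python3 -m jog '[[[0.002,0,0],[0,0,0],-1],[[0.002,0,0],[0,0,0],-1]]';  python3 -m jog '[[[0.0015,0,0],[0,0,0],-1],[[0.0015,0,0],[0,0,0],-1]]'
```

```text
time: 6.32
tool_pos: [514.2, -119.8, 104.3]
tcp_rot: [82.5, 89.8, 178.1]
ft_force: [-11.3, -0.5, 8.1]
finger_gap: -0.3
time: 6.48
tool_pos: [514.3, -119.8, 104.2]
tcp_rot: [82.1, 89.6, 177.7]
ft_force: [-19.3, -0.8, 14.1]
finger_gap: -0.1
```

```bash
python3 -m jog '[[[-0.012,-0.001,0],[0,0,0],-1],[[-0.03,-0.003,0.0],[0,0,0],-1],[[-0.03,-0.003,0.03],[0,0,0],-1],[[-0.03,0.03,0.06],[0,0,0],-0.3],[[-0.045,0.07,0.06],[0,0,0],-0.3]]'
```

```text
time: 6.9
tool_pos: [477.4, -54.4, 170.3]
tcp_rot: [-108.5, 89.4, -13.2]
ft_force: [2.5, 1.1, 1.7]
finger_gap: 22.9
```

```bash
python3 -m jog '[[[0,0.03,0],[0,0,0],0.3],[[0,0.07,0],[0,0,0],0.3],[[0,0.1,0],[0,0,0],0.3],[[0,0.13,0],[0,0,0],0.3],[[0,0.13,0],[0,0,0],0.3]]';python3 - <<'E'
from bench import vision,r
import cv2
a=vision.snapshot("scene")[200:330,225:405,::-1]; cv2.imwrite("pics/s6.png",cv2.resize(a,None,fx=3.3,fy=3.3,interpolation=cv2.INTER_CUBIC))
a=vision.snapshot("top")[180:280,260:475,::-1]; cv2.imwrite("pics/t6.png",cv2.resize(cv2.convertScaleAbs(a,alpha=1.6),None,fx=3.7,fy=3.7,interpolation=cv2.INTER_CUBIC))
s=r.sense();print(s["tool_pos"],s["finger_gap"])
E
```

```text
time: 7.32
tool_pos: [473.2, 82.0, 164.6]
tcp_rot: [-26.4, 89.9, 69.4]
ft_force: [0.0, 0.5, -0.1]
finger_gap: 55.3
[473.33806854  78.32985391 164.3518636 ] 55.68307359649159
```

View pics/s6.png

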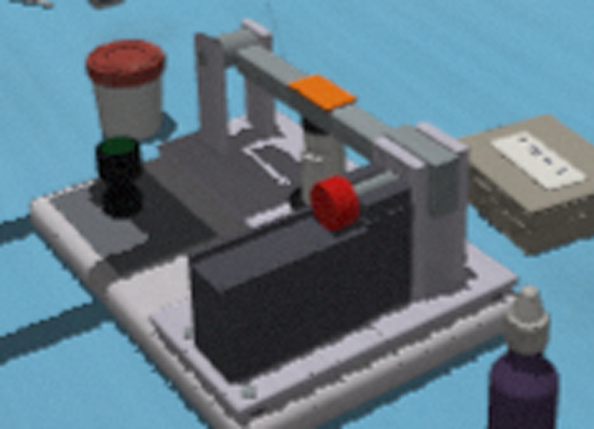

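View pics/t6.png

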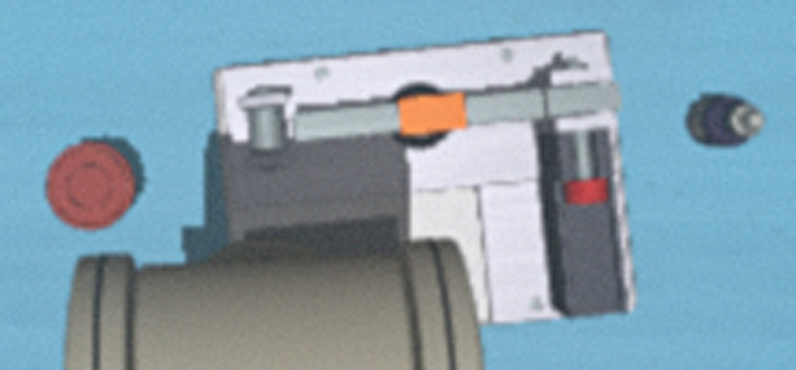

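The head now stands at the guide end (332,205 in the scene crop; 587,190 in the top crop). Checking against projected home positions.

```bash
python3 - <<'E'
from h import *
p=np.load("p.npy")
for s in (0,4,10):
    a=proj("scene",M(p,(-32-s,-90,100)));b=proj("top",M(p,(-25-s,-90,113)))
    print(s,((a+.5-[225,200])*3.3).round(0),((b+.5-[260,180])*3.7).round(0))
print(M(p,(-66,80,56)))
E
```

```text
0 [325. 209.] [594. 194.]
4 [319. 212.] [595. 201.]
10 [309. 216.] [596. 211.]
[475.18290434  47.98185765  55.57839744]
```

```bash
python3 -m jog '[[[0.002,-0.030,0],[0,0,0],0.3],[[0.002,-0.030,0],[0,0,0],0.3],[[0.002,-0.030,-0.03],[0,0,0],0.3],[[0.002,-0.030,-0.065],[0,0,0],0.3],[[0.002,-0.030,-0.065],[0,0,0],0.3]]';python3 - <<'E'
from bench import vision,r
import cv2
a=vision.snapshot("scene")[200:330,225:405,::-1]; cv2.imwrite("pics/s7.png",cv2.resize(a,None,fx=3.3,fy=3.3,interpolation=cv2.INTER_CUBIC))
s=r.sense();print(s["tool_pos"],s["finger_gap"])
E
```

```text
time: 7.83
tool_pos: [471.0, 46.0, 93.0]
tcp_rot: [85.2, 89.5, -179.3]
ft_force: [-1.9, -0.5, -1.4]
finger_gap: 55.5
[472.08615752  46.2507472   95.80533815] 54.980529136476484
```

View pics/s7.png

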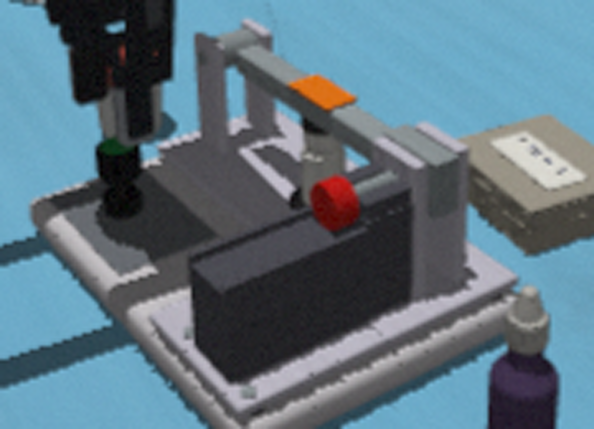

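Fingers straddle the knob. Descend, then close.

```bash
python3 -m jog '[[[0.002,0.001,0],[0,0,0],0.3],[[0.002,0.001,-0.015],[0,0,0],0.3],[[0.002,0.001,-0.03],[0,0,0],0.3],[[0.002,0.001,-0.038],[0,0,0],0.3],[[0.002,0.001,-0.038],[0,0,0],0.3]]'
```

```text
time: 8.3
tool_pos: [477.4, 48.2, 61.3]
tcp_rot: [87.1, 90.0, -177.3]
ft_force: [0.2, -0.1, -0.1]
finger_gap: 55.9
```

```bash
python3 -m jog '[[[0,0,0],[0,0,0],0.3]]'; python3 - <<'E'
from bench import vision,r
import cv2
a=vision.snapshot("scene")[200:290,225:330,::-1]; cv2.imwrite("pics/s8.png",cv2.resize(a,None,fx=5,fy=5,interpolation=cv2.INTER_CUBIC))
E
```

```text
time: 8.38
tool_pos: [478.1, 48.3, 62.5]
tcp_rot: [-95.8, 89.9, -0.1]
ft_force: [-0.1, -0.7, 0.2]
finger_gap: 55.2
```

View pics/s8.png

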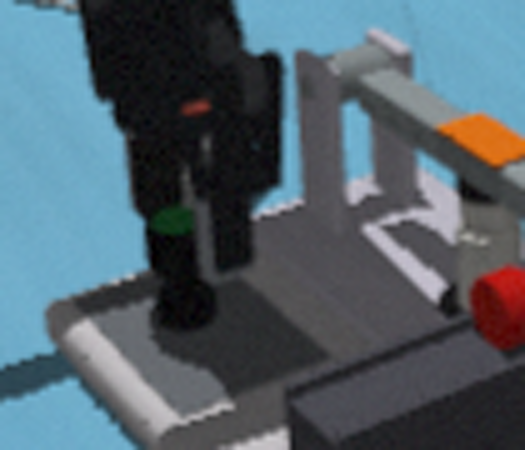

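```bash
python3 -m jog '[[[-0.0025,0,-0.003],[0,0,0],0.3],[[-0.0025,0,-0.007],[0,0,0],0.3],[[-0.0025,0,-0.007],[0,0,0],-0.2],[[-0.0025,0,-0.007],[0,0,0],-1],[[-0.0025,0,-0.007],[0,0,0],-1]]' 60;python3 -m jog '[[[0,0,0],[0,0,0],-1],[[0,0,0],[0,0,0],-1],[[0,0,0],[0,0,0],-1],[[0,0,0],[0,0,0],-1]]'
```

```text
time: 8.85
tool_pos: [474.9, 48.2, 54.6]
tcp_rot: [154.3, 90.0, -110.1]
ft_force: [-2.1, -1.0, 1.7]
finger_gap: 25.8
time: 9.18
tool_pos: [474.9, 48.2, 54.5]
tcp_rot: [159.6, 90.0, -104.8]
ft_force: [-3.0, -2.0, 5.5]
finger_gap: 25.8
```

```bash
python3 - <<'E'
from bench import vision,r
import cv2
a=vision.snapshot("scene")[200:290,225:330,::-1]; cv2.imwrite("pics/s9.png",cv2.resize(cv2.convertScaleAbs(a,alpha=1.8),None,fx=6,fy=6,interpolation=cv2.INTER_CUBIC))
E
```

```text
(no output)
```

View pics/s9.png

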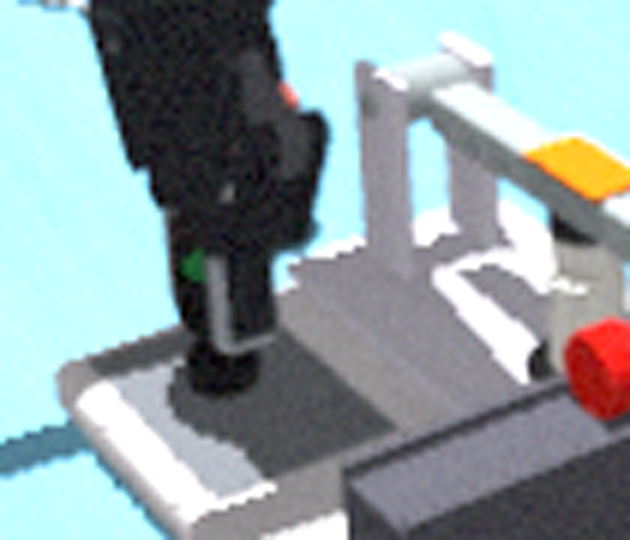

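The pads hold the grip (green disc at 193,265), tips clear of the panel. Lifting.

```bash
python3 -m jog '[[[0,0,0.003],[0,0,0],-1],[[0,0,0.006],[0,0,0],-1],[[0,0,0.008],[0,0,0],-1],[[0,0,0.008],[0,0,0],-1]]';python3 -m jog '[[[0,0,0.002],[0,0,0],-1],[[0,0,0.002],[0,0,0],-1]]'
```

```text
time: 9.57
tool_pos: [474.7, 48.2, 62.2]
tcp_rot: [125.0, 90.0, -139.4]
ft_force: [1.5, -2.4, -6.4]
finger_gap: 25.6
time: 9.73
tool_pos: [474.7, 48.3, 64.1]
tcp_rot: [114.8, 90.0, -149.5]
ft_force: [2.0, -3.3, -7.8]
finger_gap: 25.2
```

```bash
python3 -m jog '[[[0,0,0.0015],[0,0,0],-1],[[0,0,0.0015],[0,0,0],-1]]';python3 -m jog '[[[0,0,0.0015],[0,0,0],-1],[[0,0,0.0015],[0,0,0],-1]]'
```

```text
time: 9.9
tool_pos: [474.6, 48.3, 64.8]
tcp_rot: [111.7, 90.0, -152.7]
ft_force: [5.6, -3.3, -15.8]
finger_gap: 25.5
time: 10.07
tool_pos: [474.3, 48.3, 65.0]
tcp_rot: [97.9, 90.0, -166.5]
ft_force: [12.9, -3.8, -27.8]
finger_gap: 25.4
```

Stop reached (10.4 mm up, force well above the spring's 8 N). Release it.

```bash
python3 - <<'E'
from bench import vision
import cv2
a=vision.snapshot("scene")[200:290,225:330,::-1]; cv2.imwrite("pics/s10.png",cv2.resize(cv2.convertScaleAbs(a,alpha=1.8),None,fx=6,fy=6,interpolation=cv2.INTER_CUBIC))
E
python3 -m jog '[[[0,0,0],[0,0,0],0.3],[[0,0,0],[0,0,0],0.3],[[0,0,0],[0,0,0],0.3],[[0,0,0],[0,0,0],0.3],[[0,0,0],[0,0,0],0.3]]'
```

```text
time: 10.53
tool_pos: [475.5, 48.6, 68.1]
tcp_rot: [-86.2, 89.9, 9.4]
ft_force: [-0.1, 0.0, 0.0]
finger_gap: 55.4
```

```bash
python3 -m jog '[[[0,0,0.03],[0,0,0],0.3],[[0,0,0.06],[0,0,0],0.3],[[0,0,0.1],[0,0,0],0.3],[[-0.06,0.03,0.12],[0,0,0],0.3],[[-0.06,0.06,0.12],[0,0,0],0.3]]'
```

```text
time: 10.95
tool_pos: [419.6, 100.4, 189.9]
tcp_rot: [-99.8, 89.7, -4.4]
ft_force: [-1.0, 0.8, 0.1]
finger_gap: 55.7
```

```bash
python3 -m jog '[[[-0.04,0.02,0.0],[0,0,0],0.3],[[-0.06,0.06,0.0],[0,0,0],0.3],[[-0.06,0.09,0.0],[0,0,0],0.3],[[-0.06,0.12,0],[0,0,0],0.3],[[-0.06,0.12,0],[0,0,0],0.3]]'; python3 - <<'E'
from bench import vision,r
import cv2
a=vision.snapshot("scene")[165:345,225:405,::-1]; cv2.imwrite("pics/s11.png",cv2.resize(a,None,fx=3.3,fy=3.3,interpolation=cv2.INTER_CUBIC))
a=vision.snapshot("top")[110:280,260:475,::-1]; cv2.imwrite("pics/t11.png",cv2.resize(cv2.convertScaleAbs(a,alpha=1.6),None,fx=3.5,fy=3.5,interpolation=cv2.INTER_CUBIC))
s=r.sense();print(s["time"],s["tool_pos"],s["ft_force"])
E
```

```text
time: 11.37
tool_pos: [357.9, 226.3, 187.0]
tcp_rot: [-33.8, 89.8, 62.1]
ft_force: [0.4, 0.1, -0.7]
finger_gap: 55.4
11.4667 [358.30843964 222.7638456  186.37723116] [-0.13870676 -0.5910487  -0.13266962]
```

View pics/s11.png

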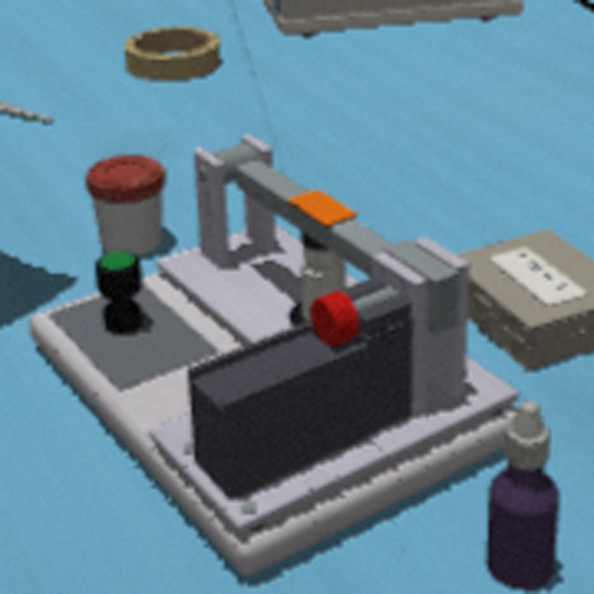

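View pics/t11.png

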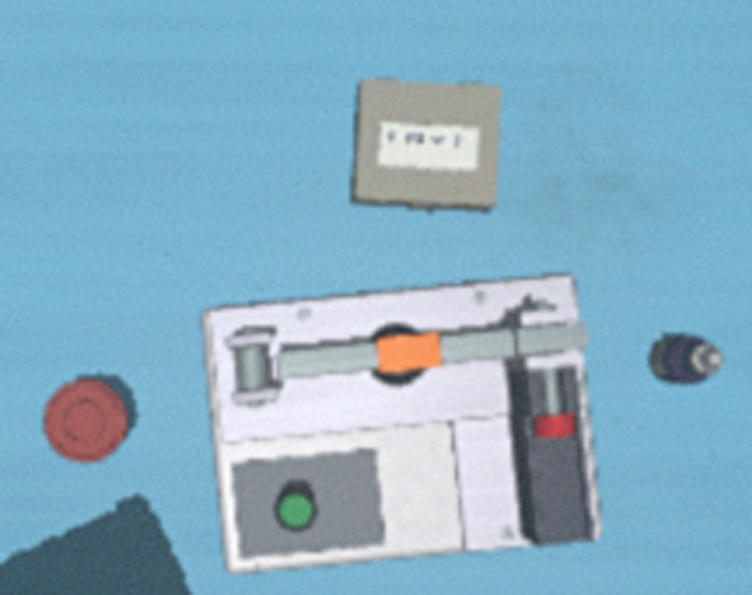

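View pics/s10.png

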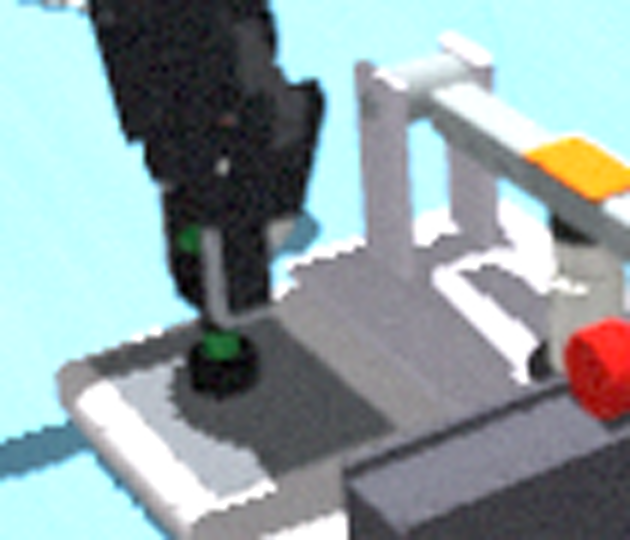

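The lifted picture shows the disc raised (265→238) and a green band exposed at (222,345). After release the knob is back at (119,261), as at the start. Bar and pin are home, and the bystanders look unmoved.

```bash
python3 -c "
from bench import order
print(order.hand_in())"
```

```text
the job is handed in; nothing more can be done
None
```

The job is done and handed in, at about 11.5 s on the robot's clock. No verdict was reported. The steps were done in the order asked:

- **Bar:** I pressed it down with the closed fingertips until it met a hard stop at 23 N, with the tool at 116 mm where I had worked out about 116. The tongue sits flush in the fork.
- **Pin:** I pushed it by its head to a hard stop at 19 N, within about 0.3 mm of the computed home position. Both pictures show the red head at the guide end, a few crop pixels (about 2 px in the original pictures) off the calculated spot, in line with the fit error. I did not look at the nose beyond the far fork plate.
- **Knob:** I gripped it and raised it 10.4 mm to its stop. The peak pull was 28 N, against the spring's 8 N. On release it sprang back to its starting place in the picture.

In the last pictures the bar is level, the pin is home, and the cup and bottle stand where they started. The slide box looks unmoved too. The arm was clear of everything when I handed in.

One reading disagreed: the fingers read 25.5 mm on the 28 mm knob grip. I took this as pad give, and the hold did not slip.

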